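# Rebuild the preloaded spool stack of a big-game fishing reel

### The arm

A 7-joint arm with a two-finger parallel gripper is mounted at the origin on the work surface. World frame = base frame: x ahead of the robot, y to its left, z up, the work surface at z = 0. Lengths are in m, angles in rad, forces in N, time in s.
With the tool pointing down it reaches from about 0.4 to 0.9 m from the base axis. Payload 5.6 kg.
Tool frame: the origin (TCP) lies between the finger pads; the fingertips stand 19 mm ahead of it and the grasp point (between the pads) is the TCP; z points along the fingers, y is the line along which they close (so a half turn about z gives the same grasp; the last joint's range is limited). The gripper opens to 92 mm and grips with 3 to 60 N. Pads are 20 mm wide; open, the fingers measure 128 mm over their backs; the gripper's body (75 mm by 189 mm) begins 69 mm behind the grasp point.
Start: joints at [1.281, 0.468, -0.012, 1.603, 0.006, 1.071, -0.056], TCP at [0.159, -0.63, 0.234] pointing down, gripper open.
Joint ranges: [-2.53, 2.53], [-0.31, 2.02], [-1.57, 1.55], [0.28, 2.44], [-1.29, 4.43], [0.15, 1.84], [-2.92, 2.92]. Speed limits (rad/s): [2.57, 2.57, 3.14, 3.14, 3.14, 3.14, 3.14].

### API

Orientations are given as a unit quaternion [w, x, y, z].
In Python, from station import observe, camera, camera_info, close_job gives the robot as it stands. The module is installed in compiled form; this text tells all that it offers.
- The arm moves only by the shell command python3 -m crank 'ROWS' [OPENING]. ROWS is a JSON object of lists of equal length, an entry for each row: "dp": the shift along the tool's x, y, z in m, a list of three; "dr": the turn, a rotation vector about the tool's x, y, z in rad, a list of three. In form: {"dp": [[dx, dy, dz], ...], "dr": [[wx, wy, wz], ...]}. A call has 1 to 8 rows; each row shifts and turns the commanded pose from where the row before left it, along the tool's axes as they then stand; what a row does not reach is not made up. A row lasts 1/10 s, in which the tool goes at most 50 mm and 8.59 degrees, less where a joint would pass 70% of its speed; a pose out of reach is approached as far as the arm can. A call with a gripper value outside its range is refused whole. OPENING is the finger opening in m, from 0 to 0.0919, set as the call begins (- or left out, the last holds). The fingers move at their own pace and stop on an object; the grip force is fixed at half the most. Time passes only in rows, so rows that do not move let the fingers close. It gives the time, the measured TCP pose, the force, the opening and the grip force at its end, in the units of the state.
- observe(): the state, without advancing time (a new reading comes with each control period).
- camera(name): name is "scene" or "top" or "wrist"; returns (picture, depth): 400x640x3 uint8, blue, green, red; 400x640 float32, m along the optical axis (not along the pixel's ray), 0 where there is no reading.
- camera_info(name): a dict with "fov_y" (degrees; the focal length in pixels is half the picture's height over the tangent of half this angle, whatever the lens; pixels are square), "cx", "cy" (the principal point, pixels), "xyz" and "attitude" of the camera in the world. Camera axes: x right, y down, z forward; pixel columns grow to the right and rows downward; lengths in m; the calibration is good to about 2 mm. A picture is of the moment at which its call begins: read the wrist's pose just before it. camera_info takes no time and is no camera call; for the wrist camera it gives the pose at the moment of the call.
- close_job(): hands the job in; it is judged then, once.
The state is a dict: "clock": time; "qpos": joint angles; "qvel": joint speeds; "joint_torque": joint torques, N m; "eef_pos": TCP position; "eef_rot": TCP orientation; "contact_force": force on the tool from outside, world axes, zero at the start; "moment": the same for the moment, N m; "opening": finger opening in m; "grip_force": force on a finger pad.
Only numpy, scipy, OpenCV 4.12 (cv2) and the standard library are available. Lean on these libraries where they do the work, as an engineer would, in place of code of your own. Each camera call takes 0.05 s, during which the arm holds its last target. There are 200 camera calls.

### The job

Rebuild the spool shaft of the reel: slide the brass spacer down the shaft on to the orange-sealed bearing, then the dark thrust washer, collar up, on to the spacer, easing them on without forcing. Then fit the red retainer over the hammer head, press it down against the spring just hard enough to clear, turn it a quarter turn and let it come up and lock; never push or twist the parts with more than 24 N. Leave the other parts where they lie.

Things in the scene. Friction and masses are not known exactly. Their poses are not given: they have to be found in the camera images.
- reel: The reel, fixed, lying on its side: black frame 144 mm across, gold spool with green line. Origin on the shaft's axis, 103 mm below the spool's top and 0 to 12 mm above the table (the wooden block under it varies). A rod foot sticks out on its +x side to 89 mm from the axis. A bare steel shaft 16 mm thick stands up out of the middle.
- shaft_tip (a point): Top centre of the upright shaft, 155 mm above the reel's origin; z up. Its hammer head is 15.8 mm long (x), 7 mm wide (y) and 7.5 mm tall, rounded on top and at its ends, flat underneath. Below it: a neck 7 mm thick and 9 mm long, then from 16.5 mm below this point the full 16 mm shaft (edge chamfered 2.5 mm), down to the bearing, whose top is 45 mm below this point when relaxed.
- bearing (a joint): How far the ball bearing (35 mm across, orange seal, top 7 mm above the spool) is pressed down on the spring under it, in m: 0 relaxed, 0.0065 bottomed. The spring starts at about 1.2 N and stiffens by 6 N per mm. What is stacked on the bearing goes down with it.
- spacer_mid (a point): Centre of the brass spacer, a loose sleeve 26 mm outside, 17 mm bore, 21 mm tall, standing upright on the paper; z along its axis. This point is 10.5 mm above its underside. 52 g.
- washer_mid (a point): Centre of the thrust washer, a loose dark steel ring lying flat on the paper, collar up: flange 32 mm outside and 9 mm thick, and on it a collar 21.6 mm outside and 3 mm high (12 mm tall in all); 17 mm bore right through; z along its axis, towards the collar. This point is 6 mm above its underside. Pinch the flange. The collar centres the retainer, which sits on the flange. 42 g.
- retainer_mid (a point): Centre of the loose red quarter-turn retainer, standing on the paper, tabs up: 36 mm long (x), 28 mm wide (y), 24 mm tall, 55 g; this point is 12 mm above its underside. Pinch it across its two upright finger tabs: 20 mm long (x), 3 mm thick, from 8 to 24 mm above the underside, outer faces at y = +14 and -14 mm, 22 mm free between them.
- retainer_slot (a point): Centre of the retainer's slot, at the top of its 8 mm base, 8 mm above the underside; axes as the retainer. The slot goes through, 17.4 mm long (x) by 8.6 mm wide (y); the base's lowest 4 mm is hollow, 23.8 mm square, for the washer's collar. Four ridges 2.2 mm high stand beside the slot (x 5 to 8.7, y 4.3 to 10.5 mm, both signs) and leave a notch 10 mm wide across it, along y.
- bearing_top (a point): Centre of the top of the bearing, moves with it. How the retainer locks: slot in line with the hammer head, it drops over the head on to the washer's flange; pressed 2 to 3 mm more (13 to 18 N) its ridges pass under the head; a quarter turn, either way, brings the notch under the head; let go, it rises about 2 mm, the head lies in the notch and the spring holds it.
- gear: Bystander: brass gear 50 mm across, 16 mm tall, on the paper. Origin under its centre.
- old_bearing: Bystander: worn-out copper-coloured bearing 40 mm across, 11 mm tall, on the paper; not to be used. Origin under its centre.
- star_wheel: Bystander: black five-armed star wheel 60 mm across, 10 mm tall, on the paper. Origin under its centre.
- oil_bottle: Bystander: orange oil bottle 44 mm across, 110 mm tall. Origin under its centre.
- spray_can: Bystander: red spray can 64 mm across, 200 mm tall. Origin under its centre.
- line_spool: Bystander: grey spool of line 76 mm across, 50 mm tall. Origin under its centre.

How it is judged:
By the outcome, as a careful person would: the job done as asked, in the order asked, and still so for the second after the job is handed in, with the robot touching nothing.
It also fails if it takes over 72 s, if anything falls off the work surface, if the arm or the gripper's body presses on something with over 40 N, if the wrist force passes 120 N, or if a joint passes its speed limit or range.

## Working session

There is one attempt and no reset: what is moved stays moved. The work goes in short steps, Python scripts to look and compute and a shell command to move; the robot and the scene stay as the last step left them, time stands still between calls to the robot, and variables do not carry over. Pictures are saved under pics/ and viewed, at most 12 in all, crops included, and the job is handed in when it is done.

```bash
mkdir -p pics
cat > h.py <<'E'
import numpy as np, cv2
from station import observe, camera, camera_info, close_job
from scipy.spatial.transform import Rotation as R
def Rq(q): return R.from_quat([q[1],q[2],q[3],q[0]]).as_matrix()
def att(i):
    a=np.array(i['attitude'],float)
    return a if a.shape==(3,3) else Rq(a)
def f(i): return 200/np.tan(np.radians(i['fov_y'])/2)
def ray(i,u,v):
    d=np.array([(u-i['cx'])/f(i),(v-i['cy'])/f(i),1.]); return att(i)@d
def plane(i,u,v,z):
    d=ray(i,u,v); o=np.array(i['xyz']); return o+d*(z-o[2])/d[2]
def proj(i,p):
    c=att(i).T@(np.array(p)-np.array(i['xyz'])); return i['cx']+f(i)*c[0]/c[2], i['cy']+f(i)*c[1]/c[2]
def cloud(i,D):
    v,u=np.mgrid[0:400,0:640]; P=np.stack([(u-i['cx'])/f(i)*D,(v-i['cy'])/f(i)*D,D],-1)
    return P@att(i).T+np.array(i['xyz'])
E
python3 - <<'E'
from h import *
s=observe(); print(s)
for n in ['scene','top']:
    i=camera_info(n); print(n,i)
    p,d=camera(n); cv2.imwrite(f'pics/{n}0.png',p); np.save(f'{n}0.npy',d)
print(camera_info('wrist'))
E
```

```text
{'clock': 0.0, 'qpos': array([ 1.28101527,  0.46838039, -0.01160808,  1.60359609,  0.00601416,
        1.07137362, -0.05629462]), 'qvel': array([ 0.00019351,  0.00040734,  0.00024432,  0.00035501,  0.00028273,
        0.00097997, -0.00117456]), 'joint_torque': array([ 3.30729381e-04, -5.20568419e+01, -1.27011049e-02, -2.43750662e+01,
       -5.66562032e-02,  1.72609440e-02,  1.32769128e-04]), 'eef_pos': array([ 0.15858915, -0.62980946,  0.23264963]), 'eef_rot': array([-8.44459374e-04,  9.92399582e-01,  1.23054168e-01, -1.70817029e-04]), 'contact_force': array([ 0.69011501, -0.73663214,  0.83280195]), 'moment': array([-0.00566601,  0.05324127, -0.05771939]), 'grip_force': 0.0, 'opening': 0.0918135986928739}
scene {'fov_y': 54.98057649978155, 'cx': 324.5765553537392, 'cy': 199.08374687480077, 'xyz': array([1.38342284e+00, 1.37360140e-03, 7.03938989e-01]), 'attitude': array([-0.34924063,  0.64925748,  0.5984769 , -0.31356195])}
top {'fov_y': 46.615118013445176, 'cx': 317.6621388502118, 'cy': 196.19143485772867, 'xyz': array([0.46906072, 0.10584152, 1.25012796]), 'attitude': array([-0.01294083,  0.71525071, -0.69817426,  0.02831363])}
{'fov_y': 63.555920436024536, 'cx': 318.52018502973436, 'cy': 199.691035373177, 'xyz': array([ 0.24096672, -0.61030871,  0.3839854 ]), 'attitude': array([ 0.11889645,  0.77989418, -0.60738201, -0.09335842])}
```

View pics/top0.png

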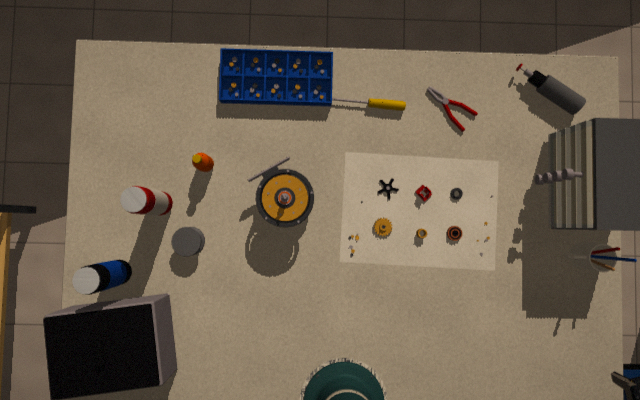

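View pics/scene0.png

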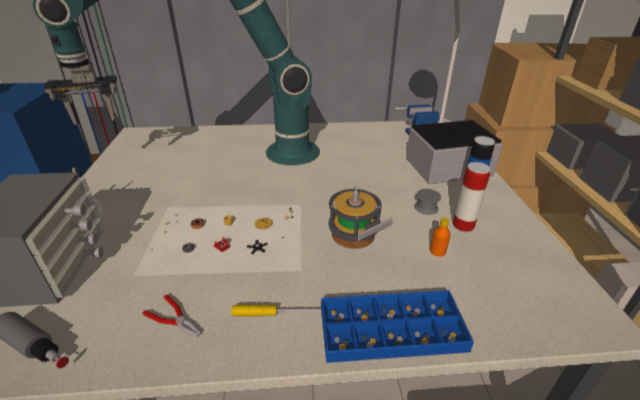

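The top view shows the retainer at (424,193), washer at (456,193), spacer at (421,233), star wheel at (387,187), gear at (383,227) and old bearing at (455,233). The reel is at (285,197), with its rod foot pointing to (268,168).

Run:
```python
from h import *
i=camera_info('top'); D=np.load('top0.npy'); C=cloud(i,D)
for n,u,v,z in [('ret',424,193,.015),('wash',456,193,.012),('spac',421,233,.021),('gear',383,227,.016),('star',387,187,.01),('old',455,233,.011),('reel',285,197,.11),('foot1',268,168,.05)]:
    print(n,plane(i,u,v,z).round(4),C[v,u].round(4))
# top of shaft
m=(np.hypot(C[...,0]-C[197,285,0],C[...,1]-C[197,285,1])<.08)&(D>0)
print('maxz',np.sort(C[m][:,2])[-15:].round(4)); 
k=m&(C[...,2]>.125); print(C[k].round(4)[:40], np.argwhere(k)[:40].tolist())
si=camera_info('scene');S=cloud(si,np.load('scene0.npy'));
m=(abs(S[...,0]-C[197,285,0])<.06)&(abs(S[...,1]-C[197,285,1])<.06)&(S[...,2]>.125)
print(len(S[m]));print(S[m].round(4)[:25])
```

```text
ret [ 0.5572 -0.205   0.015 ] [ 0.5581 -0.2083  0.0019]
wash [ 0.5596 -0.2923  0.012 ] [ 0.5606 -0.2969 -0.0024]
spac [ 0.4502 -0.1966  0.021 ] [ 0.4498 -0.2019 -0.0008]
gear [ 0.4637 -0.096   0.016 ] [ 0.4637 -0.0961  0.0154]
star [ 0.5712 -0.1061  0.01  ] [ 0.5711 -0.1058  0.0119]
old [ 0.4521 -0.2906  0.011 ] [ 0.4521 -0.2908  0.0105]
reel [0.532 0.162 0.11 ] [0.529  0.1594 0.1638]
foot1 [0.6095 0.2111 0.05  ] [0.6054 0.208  0.0852]
maxz [0.1618 0.162  0.1621 0.163  0.1635 0.1635 0.1637 0.1638 0.1651 0.1651
 0.1657 0.1661 0.1662 0.1666 0.1667]
[[0.536  0.1667 0.1618]
 [0.5361 0.1643 0.162 ]
 [0.537  0.1627 0.1483]
 [0.5369 0.1602 0.1502]
 [0.5336 0.169  0.1616]
 [0.5336 0.1665 0.1635]
 [0.534  0.1645 0.1571]
 [0.5337 0.1618 0.1635]
 [0.5346 0.1602 0.1494]
 [0.5348 0.158  0.1468]
 [0.5324 0.17   0.1421]
 [0.5313 0.1665 0.1621]
 [0.5311 0.1639 0.1666]
 [0.5314 0.1618 0.163 ]
 [0.5325 0.1604 0.1433]
 [0.5321 0.1577 0.1512]
 [0.5336 0.1564 0.1264]
 [0.5297 0.1696 0.1478]
 [0.5289 0.1664 0.1637]
 [0.5288 0.164  0.1651]
 [0.5289 0.1616 0.1657]
 [0.529  0.1594 0.1638]
 [0.5297 0.1575 0.1
[... 798 characters left out ...]
 [199, 283], [199, 284], [199, 285], [199, 286], [200, 283], [200, 284], [200, 285], [200, 286]]
70
[[0.5295 0.1602 0.1632]
 [0.527  0.1634 0.1615]
 [0.5297 0.1655 0.1631]
 [0.531  0.1601 0.161 ]
 [0.5322 0.1625 0.1617]
 [0.537  0.1643 0.1646]
 [0.535  0.1674 0.1632]
 [0.5282 0.1608 0.1561]
 [0.5341 0.1624 0.1597]
 [0.5356 0.1648 0.1606]
 [0.5354 0.1675 0.1603]
 [0.5368 0.1699 0.1611]
 [0.5336 0.1626 0.1563]
 [0.5372 0.1646 0.1584]
 [0.5414 0.1665 0.161 ]
 [0.54   0.1694 0.16  ]
 [0.5351 0.1625 0.1541]
 [0.5354 0.1652 0.1541]
 [0.5372 0.1675 0.1552]
 [0.528  0.1613 0.1464]
 [0.5341 0.1629 0.1502]
 [0.5359 0.1652 0.1513]
 [0.5279 0.1695 0.1459]
 [0.5306 0.1583 0.145 ]
 [0.534  0.1604 0.1471]]
```

```bash
cat >> h.py <<'E'
def tip():
    s=observe(); return np.array(s['eef_pos']),Rq(s['eef_rot']),s
def plan(x,y,z,yaw=None):
    """tool-axes delta to the world target (yaw = heading of tool x, deg); turn first, then shift"""
    p,T,s=tip(); cur=np.degrees(np.arctan2(T[1,0],T[0,0]))
    tilt=np.cross(T[:,2],[0,0,-1]); dy=0 if yaw is None else (yaw-cur+180)%360-180
    a=np.radians(cur+dy); X=np.array([np.cos(a),np.sin(a),0]);Y=np.array([np.sin(a),-np.cos(a),0])
    d=np.array([x,y,z])-p
    print('at',p.round(4),'yaw %.2f'%cur,'wz %.4f'%-np.radians(dy),'dp',np.round([d@X,d@Y,-d[2]],4),'tilt fix(tool)',(T.T@tilt).round(4),'F',s['contact_force'].round(1),'op %.4f'%s['opening'],'t %.1f'%s['clock'])
def wrist(name=None):
    p,T,s=tip(); i=camera_info('wrist'); im,D=camera('wrist')
    if name: cv2.imwrite('pics/'+name+'.png',im)
    return im,D,i,p,T
E
python3 - <<'E'
from h import *
p,T,s=tip(); i=camera_info('wrist')
print(T.T@(np.array(i['xyz'])-p), T.T@att(i)[:,2])
print('tcp px',proj(i,p),'below60',proj(i,p+T[:,2]*.06))
plan(.450,-.197,.10,29)
E
```

```text
[ 0.08460038  0.00092748 -0.15124725] [-2.98740684e-01  4.90574673e-04  9.54334199e-01]
tcp px (np.float64(316.57040486206216), np.float64(267.36288847672216)) below60 (np.float64(317.03233952265055), np.float64(224.77662168761293))
at [ 0.1586 -0.6299  0.2328] yaw 14.14 wz -0.2594 dp [ 0.4647 -0.2373  0.1328] tilt fix(tool) [-0.0015  0.0001 -0.    ] F [ 0.7 -0.1 -0.2] op 0.0917 t 0.1
```

```bash
python3 -m crank '{"dp":[[0,0,0],[0,0,0],[0.0387,-0.0198,0.011],[0.0387,-0.0198,0.011],[0.0387,-0.0198,0.011],[0.0387,-0.0198,0.011],[0.0387,-0.0198,0.011],[0.0387,-0.0198,0.011]],"dr":[[0,0,-0.13],[0,0,-0.13],[0,0,0],[0,0,0],[0,0,0],[0,0,0],[0,0,0],[0,0,0]]}' 0.06
python3 -m crank '{"dp":[[0.0387,-0.0198,0.011],[0.0387,-0.0198,0.011],[0.0387,-0.0198,0.011],[0.0387,-0.0198,0.011],[0.0387,-0.0198,0.011],[0.0387,-0.0198,0.011],[0,0,0],[0,0,0]],"dr":[[0,0,0],[0,0,0],[0,0,0],[0,0,0],[0,0,0],[0,0,0],[0,0,0],[0,0,0]]}'
python3 - <<'E'
from h import *
im,D,i,p,T=wrist('w1'); np.save('w1.npy',D); plan(.450,-.197,.10,29)
hsv=cv2.cvtColor(im,cv2.COLOR_BGR2HSV); print('exp px',proj(i,[.45,-.197,.021]))
E
```

```text
clock: 0.9
eef_pos: [0.3047, -0.4121, 0.1671]
eef_rot: [-0.0, 0.968, 0.251, -0.0]
contact_force: [1.1, -0.5, 0.4]
opening: 0.0601
grip_force: 0.0
clock: 1.7
eef_pos: [0.4495, -0.1961, 0.1011]
eef_rot: [-0.0, 0.968, 0.252, -0.001]
contact_force: [0.1, -0.7, 0.1]
opening: 0.0599
grip_force: 0.0
at [ 0.449  -0.1975  0.1013] yaw 29.04 wz 0.0007 dp [0.0011 0.     0.0013] tilt fix(tool) [-0.0004  0.001   0.    ] F [ 0.5 -0.3 -0.3] op 0.0599 t 1.8
exp px (np.float64(318.7246209907771), np.float64(214.59019517707895))
```

View pics/w1.png

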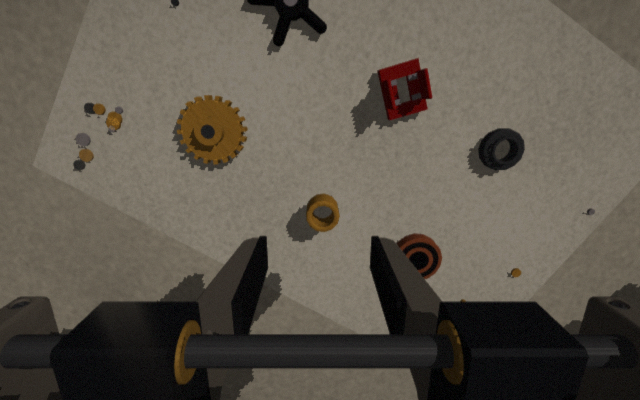

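The wrist view shows the spacer at (323,212), retainer at (405,90), washer at (501,149), old bearing at (420,257) and gear at (212,130).

```bash
cat >> h.py <<'E'
def hullc(mask,u,v):
    n,l,st,ce=cv2.connectedComponentsWithStats(mask.astype(np.uint8),connectivity=8)
    k=min((j for j in range(1,n) if st[j,4]>60),key=lambda j:np.hypot(*(ce[j]-[u,v])))
    c=np.vstack([x for x in cv2.findContours((l==k).astype(np.uint8),cv2.RETR_EXTERNAL,cv2.CHAIN_APPROX_NONE)[0]])
    h=cv2.convexHull(c); m=cv2.moments(h); return np.array([m['m10']/m['m00'],m['m01']/m['m00']]),m['m00'],st[k]
def solid(i,xy,rings):
    """hull centroid of the outline of a round part with rings (r,z), centred at xy"""
    a=np.linspace(0,2*np.pi,73)
    P=np.array([proj(i,[xy[0]+r*np.cos(t),xy[1]+r*np.sin(t),z]) for r,z in rings for t in a],np.float32)
    m=cv2.moments(cv2.convexHull(P)); return np.array([m['m10']/m['m00'],m['m01']/m['m00']]),m['m00']
def locate(i,c,rings):
    z=rings[0][1]; xy=plane(i,*c,z)[:2]
    for _ in range(4): 
        q,A=solid(i,xy,rings); xy=xy+plane(i,*c,z)[:2]-plane(i,*q,z)[:2]
    return xy,A
SP=[(.013,.021),(.013,0)]; WA=[(.016,.009),(.016,0),(.0108,.012)]
E
python3 - <<'E'
from h import *
im=cv2.imread('pics/w1.png'); i=camera_info('wrist'); hsv=cv2.cvtColor(im,cv2.COLOR_BGR2HSV)
H,S,V=cv2.split(hsv)
for u,v in [(312,222),(323,198),(345,250),(323,214),(490,150),(500,148),(518,140),(470,160),(400,100),(420,80)]: print((u,v),hsv[v,u],end=' ')
print()
gold=(S>130)&(H>10)&(H<30)&(V>60)
c,A,st=hullc(gold,323,212); print(c,A,st); xy,A2=locate(i,c,SP); print('spacer',xy,A2)
dark=(V<60)
c,A,st=hullc(dark,501,149); print(c,A,st); xy,A2=locate(i,c,WA); print('washer',xy,A2)
red=((H<6)|(H>174))&(S>150)&(V>50)
c,A,st=hullc(red,405,90); print(c,A,st,plane(i,*c,.012))
E
```

```text
(312, 222) [ 17 186 122] (323, 198) [ 19 205  91] (345, 250) [ 19  43 131] (323, 214) [20 49 63] (490, 150) [90 11 23] (500, 148) [21 43 59] (518, 140) [ 0  0 29] (470, 160) [30 31 57] (400, 100) [ 6 22 57] (420, 80) [  1 255  30] 
[322.6176418  212.98675971] 931.5 [306 194  33  38 664]
spacer [ 0.44930657 -0.2020874 ] 1086.5216639365535
[498.25647873 150.72037587] 1685.0 [ 474  129   50   46 1528]
washer [ 0.55648011 -0.29640344] 1642.654749642359
[398.7824059   85.90063998] 1536.5 [379  59  42  61 793] [ 0.5580202  -0.20250756  0.012     ]
```

Run:
```python
from h import *
im=cv2.imread('pics/w1.png'); i=camera_info('wrist'); hsv=cv2.cvtColor(im,cv2.COLOR_BGR2HSV)
H,S,V=cv2.split(hsv)
for s0,v0 in [(110,40),(90,30)]:
    c,A,st=hullc((S>s0)&(H>8)&(H<32)&(V>v0),323,212); xy,A2=locate(i,c,SP); print(c,A,A2,'spacer',xy)
plan(*xy,.04,29)
print(tip()[0], np.array(i['xyz']))
```

```text
[322.20981991 212.66581719] 981.0 1086.6216193272267 spacer [ 0.4493867  -0.20167392]
[322.25490196 212.67504609] 994.5 1086.619603389874 spacer [ 0.44939715 -0.20170876]
at [ 0.449  -0.1975  0.1013] yaw 29.04 wz 0.0007 dp [-0.0017  0.0039  0.0613] tilt fix(tool) [-0.0004  0.001   0.    ] F [ 0.5 -0.3 -0.3] op 0.0599 t 1.8
[ 0.44902804 -0.19749647  0.10131226] [ 0.52336387 -0.15723141  0.25249153]
```

```bash
python3 -m crank '{"dp":[[-0.0017,0.0039,0.015],[0,0,0.02],[0,0,0.02],[0,0,0.015],[0,0,0.0085],[0,0,0],[0,0,0]],"dr":[[0,0,0],[0,0,0],[0,0,0],[0,0,0],[0,0,0],[0,0,0],[0,0,0]]}'
python3 -m crank '{"dp":[[0,0,0],[0,0,0],[0,0,0],[0,0,0],[0,0,0],[0,0,0]],"dr":[[0,0,0],[0,0,0],[0,0,0],[0,0,0],[0,0,0],[0,0,0]]}' 0.015
python3 - <<'E'
from h import *
im,D,i,p,T=wrist('w2'); plan(.53,.163,.25,29)
cv2.imwrite('pics/w2c.png',cv2.resize(im[150:350,200:440],None,fx=2.5,fy=2.5))
E
```

```text
clock: 2.45
eef_pos: [0.4498, -0.2023, 0.0235]
eef_rot: [0.0, 0.968, 0.25, 0.0]
contact_force: [-0.1, -0.4, 0.1]
opening: 0.0599
grip_force: 0.0
clock: 3.05
eef_pos: [0.4499, -0.2014, 0.0232]
eef_rot: [0.0, 0.968, 0.251, -0.0]
contact_force: [-1.1, -0.4, 2.4]
opening: 0.0248
grip_force: 30.0
at [ 0.4499 -0.2014  0.0232] yaw 29.04 wz 0.0007 dp [ 0.2467 -0.2799 -0.2268] tilt fix(tool) [ 0.0001  0.     -0.    ] F [-0.4  0.2  3.4] op 0.0243 t 3.1
```

View pics/w2c.png

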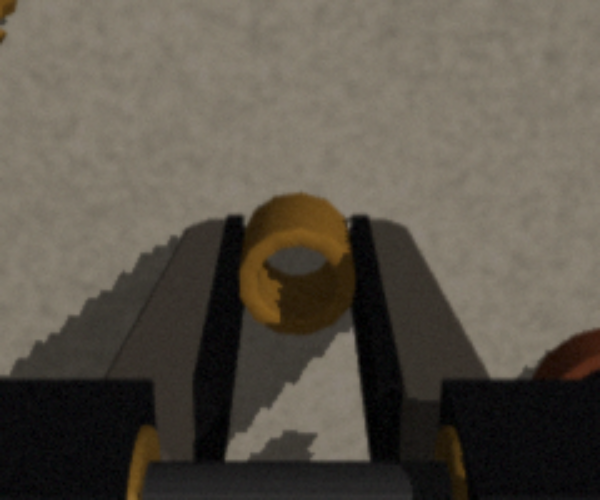

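The spacer is held between the pads, centred around (319,255) in the full image.

```bash
python3 - <<'E'
from h import *
im=cv2.imread('pics/w2.png'); i=camera_info('wrist'); p,T,s=tip()
H,S,V=cv2.split(cv2.cvtColor(im,cv2.COLOR_BGR2HSV))
c,A,st=hullc((S>90)&(H>8)&(H<32)&(V>30),319,255); xy,A2=locate(i,c,SP); print(c,A,A2,st,xy,'in tool',T.T@(np.r_[xy,.0105]-p))
E
python3 -m crank '{"dp":[[0,0,-0.02],[0,0,-0.045],[0,0,-0.045],[0,0,-0.045],[0,0,-0.045],[0,0,-0.027],[0.0308,-0.035,0],[0.0308,-0.035,0]],"dr":[[0,0,0],[0,0,0],[0,0,0],[0,0,0],[0,0,0],[0,0,0],[0,0,0],[0,0,0]]}'
python3 -m crank '{"dp":[[0.0308,-0.035,0],[0.0308,-0.035,0],[0.0308,-0.035,0],[0.0308,-0.035,0],[0.0308,-0.035,0],[0.0308,-0.035,0],[0,0,0],[0,0,0]],"dr":[[0,0,0],[0,0,0],[0,0,0],[0,0,0],[0,0,0],[0,0,0],[0,0,0],[0,0,0]]}'
python3 - <<'E'
from h import *
im,D,i,p,T=wrist('w3'); np.save('w3.npy',D); plan(.53,.163,.25,29)
cv2.imwrite('pics/w3c.png',cv2.resize(im[100:340,160:480],None,fx=2.5,fy=2.5)); print('exp',proj(i,[.53,.163,.165]))
E
```

```text
[318.34214425 255.54931774] 2137.5 2333.1763912083115 [ 295  227   47   57 1987] [ 0.45123728 -0.20160495] in tool [0.00101651 0.00082599 0.01274875]
clock: 3.9
eef_pos: [0.4702, -0.1105, 0.2512]
eef_rot: [0.001, 0.969, 0.249, 0.001]
contact_force: [1.3, 1.4, -0.1]
opening: 0.0246
grip_force: 30.0
clock: 4.7
eef_pos: [0.5289, 0.1639, 0.2494]
eef_rot: [-0.0, 0.968, 0.252, -0.001]
contact_force: [-0.5, -0.8, -1.0]
opening: 0.0243
grip_force: 30.0
at [0.5291 0.1622 0.2495] yaw 29.03 wz 0.0006 dp [ 0.0011 -0.0003 -0.0005] tilt fix(tool) [0.0004 0.0015 0.    ] F [-0.3  0.2 -1. ] op 0.0243 t 4.8
exp (np.float64(319.0134194053628), np.float64(212.00538172214024))
```

View pics/w3c.png

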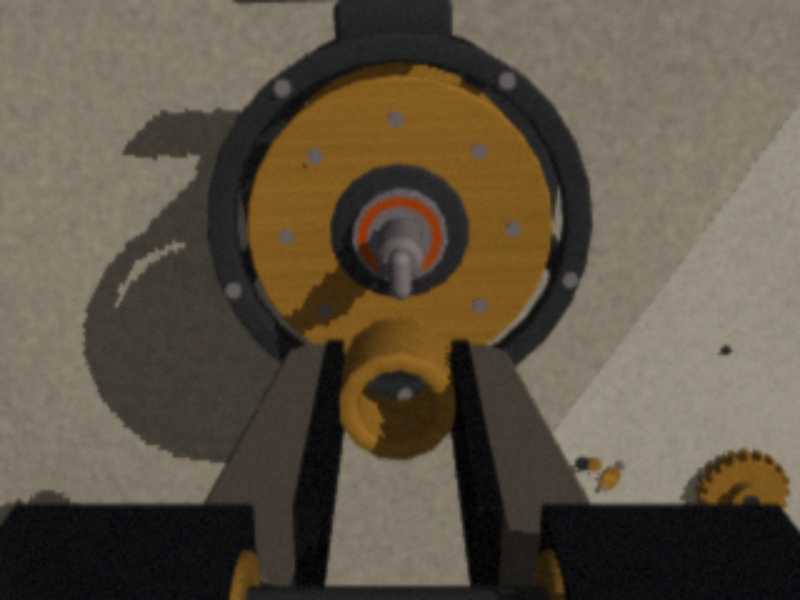

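The wrist view shows the reel face on, with its foot straight up the picture, so the yaw is right. The hammer head is near (320,209), the orange seal around (320,194), and the spacer in hand near (319,260).

Run:
```python
from h import *
im=cv2.imread('pics/w3.png'); D=np.load('w3.npy'); i=camera_info('wrist'); p,T,s=tip()
H,S,V=cv2.split(cv2.cvtColor(im,cv2.COLOR_BGR2HSV)); C=cloud(i,D)
g=(S>120)&(H>15)&(H<26)&(V>80); g[225:]=0; print('spool z',np.median(C[g][:,2]), g.sum())
zo=np.median(C[g][:,2])-.103; print('zo',zo,'tip',zo+.155)
tl=lambda P:(T.T@(np.asarray(P)-p)).round(5)
o=(S>140)&((H<14))&(V>60); o[225:]=0
c,A,st=hullc(o,320,194); print('seal',c,A,st,'tool',tl(plane(i,*c,zo+.11)))
# green rim of spool gold hull / frame
gm=g.copy(); ys,xs=np.nonzero(g); h=cv2.convexHull(np.c_[xs,ys].astype(np.int32)); 
for v in range(196,222): print(v,''.join('%4d/%-3d'%(V[v,u],S[v,u]) for u in range(312,330)))
b=C[200:220,316:326,2]; print(np.sort(b[b<.18].ravel())[-8:])
c2,A2,st2=hullc((S>90)&(H>8)&(H<32)&(V>30)&(np.arange(400)[:,None]>226),319,255);print('spacer',c2,st2)
```

```text
spool z 0.11241987815259313 7394
zo 0.009419878152593139 tip 0.16441987815259312
seal [319.52856529 193.59879725] 776.0 [303 179  34  29 273] tool [0.00211 0.00184 0.13003]
196   36/21   44/23   67/19   76/23   89/29   85/21   99/21  103/22  110/25  108/21  112/20  119/24  116/26  108/26   97/24   94/22   87/21   93/19 
197   44/23   54/19   73/21   83/18   91/25   91/17   97/24  104/27  109/19  117/22  117/17  121/25  120/23  119/21  107/26   97/21   90/23   93/22 
198   53/19   65/16   71/22   85/27   90/20   94/24   97/24   98/26  106/24  112/16  115/13  120/19  122/25  126/26  117/20  104/25   91/28   94/22 
199   61/29   69/30   70/22   79/13   86/21   79/23   79/26   86/18  100/20  102/30  102/20  113/23  120/23  121/21  121/21  116/18  104/25   93/22 
200   64/24   67/27   74/17   78/23   72/21   64/28   70/22   84/21   96/24   99/21   99/18   99/21  111/28  117/22  119/21  120/19  106/24   92/22 
201   59/22   68/34   77/13   76/20   56/23   69/26   85/21   98/23  110/25  111/21  106/22   96/21  101/20  107/24  114/25  116/24  115/24   91/22 
202   51/30   64/16   83/22   69/
[... 2399 characters left out ...]
/103  56/64   67/27   78/26   86/24   87/50   89/106  90/159 107/174 107/193 111/186 113/185 120/185
219  121/192 123/189 119/191 119/182 112/194 107/181  92/164  73/105  75/92   90/113 111/159 114/177 120/187 123/189 125/188 122/201 124/191 123/191
220  123/197 124/197 124/185 125/190 125/194 125/190 118/186 113/178 113/174 115/182 124/185 124/197 122/199 127/191 127/191 128/187 124/191 123/193
221  128/191 125/192 126/192 127/189 126/184 127/191 127/189 124/189 126/186 125/194 128/187 128/191 127/187 127/189 123/193 126/190 125/194 125/190
[0.16505342 0.16510894 0.16512475 0.16529685 0.16531495 0.16534189
 0.16542441 0.16576334]
spacer [319.01120448 249.65870559] [ 273  227   94   57 2615]
```

Run:
```python
from h import *
im=cv2.imread('pics/w3.png'); i=camera_info('wrist'); p,T,s=tip()
print('cam in tool',T.T@(np.array(i['xyz'])-p),T.T@att(i)[:,2])
H,S,V=cv2.split(cv2.cvtColor(im,cv2.COLOR_BGR2HSV)); zo=.0095
tl=lambda xy,z:(T.T@(np.r_[xy,z]-p)).round(5)
g=(S>100)&(H>12)&(H<30)
hole=~g; n,l,st,ce=cv2.connectedComponentsWithStats(hole[:219].astype(np.uint8))
k=l[180,300]; print('hole',st[k])
c=np.vstack(cv2.findContours((l==k).astype(np.uint8),cv2.RETR_EXTERNAL,cv2.CHAIN_APPROX_NONE)[0])
print(cv2.fitEllipse(c),cv2.minEnclosingCircle(c))
h=cv2.convexHull(c);m=cv2.moments(h);cc=np.array([m['m10'],m['m01']])/m['m00']
for r in [.021,.022,.023]:
    xy,A=locate(i,cc,[(r,zo+.103)]); print(r,m['m00'],A,tl(xy,0))
# frame: dark outer ring hull
e=cv2.fitEllipse(c); xy,A=locate(i,np.array(e[0]),[(.0215,zo+.103)]); print('fit',tl(xy,0))
# head: midpoint pixel
for u,v in [(319.6,218.3),(319.6,201)]: print('head',tl(plane(i,u,v,zo+.155)[:2],0))
# spacer in hand
a=np.arange(400)[:,None]
gs=g&(a>227)&(a<290); gs[:, :294]=0; gs[:,345:]=0
```

```text
cam in tool [ 0.0843936   0.00080793 -0.15124988] [-2.98820923e-01  4.21404542e-04  9.54309110e-01]
hole [ 293  166   54   53 2237]
((319.5040283203125, 191.7954559326172), (51.45105743408203, 53.53433609008789), 87.76265716552734) ((319.5, 192.0), 27.170854568481445)
0.021 2198.0 1542.072040203493 [0.00151 0.00179 0.24945]
0.022 2198.0 1692.3236768937204 [0.00147 0.00179 0.24945]
0.023 2198.0 1849.5430911898147 [0.00143 0.00179 0.24945]
fit [0.00154 0.0018  0.24945]
head [-0.00455  0.0017   0.24946]
head [0.00963 0.00168 0.24944]
```

```bash
python3 -m crank '{"dp":[[0.0008,0.001,0],[0,0,0.02],[0,0,0.02],[0,0,0.014],[0,0,0.004],[0,0,0],[0,0,0]],"dr":[[0,0,0],[0,0,0],[0,0,0],[0,0,0],[0,0,0],[0,0,0],[0,0,0]]}'
python3 -m crank '{"dp":[[0,0,0.0015],[0,0,0.0015],[0,0,0.0015],[0,0,0.0015],[0,0,0],[0,0,0]],"dr":[[0,0,0],[0,0,0],[0,0,0],[0,0,0],[0,0,0],[0,0,0]]}'
```

```text
clock: 5.45
eef_pos: [0.5312, 0.1624, 0.1928]
eef_rot: [0.0, 0.968, 0.25, 0.001]
contact_force: [0.1, -0.2, -0.0]
opening: 0.0247
grip_force: 30.0
clock: 6.05
eef_pos: [0.5306, 0.1625, 0.186]
eef_rot: [-0.0, 0.968, 0.251, -0.0]
contact_force: [0.5, -0.2, -0.8]
opening: 0.0246
grip_force: 30.0
```

```bash
python3 -m crank '{"dp":[[0,0,0.001],[0,0,0.001],[0,0,0.001],[0,0,0.001],[0,0,0]],"dr":[[0,0,0],[0,0,0],[0,0,0],[0,0,0],[0,0,0]]}'
python3 -m crank '{"dp":[[0,0,0.0015],[0,0,0.0015],[0,0,0.0015],[0,0,0],[0,0,0]],"dr":[[0,0,0],[0,0,0],[0,0,0],[0,0,0],[0,0,0]]}'
```

```text
clock: 6.55
eef_pos: [0.5306, 0.1624, 0.1819]
eef_rot: [-0.0, 0.968, 0.251, -0.0]
contact_force: [-0.8, 0.3, -0.3]
opening: 0.0245
grip_force: 30.0
clock: 7.05
eef_pos: [0.5306, 0.1625, 0.1775]
eef_rot: [-0.0, 0.968, 0.251, -0.0]
contact_force: [-0.4, 0.2, -1.2]
opening: 0.0247
grip_force: 30.0
```

```bash
python3 -m crank '{"dp":[[0,0,0.0015],[0,0,0.0015],[0,0,0.0015],[0,0,0.0015],[0,0,0]],"dr":[[0,0,0],[0,0,0],[0,0,0],[0,0,0],[0,0,0]]}'
python3 -m crank '{"dp":[[0,0,0.0005],[0,0,0.0005],[0,0,0.0005],[0,0,0.0005],[0,0,0]],"dr":[[0,0,0],[0,0,0],[0,0,0],[0,0,0],[0,0,0]]}'
python3 -c "from h import *;print(observe()['moment'])"
```

```text
clock: 7.55
eef_pos: [0.5306, 0.1624, 0.1713]
eef_rot: [-0.0, 0.968, 0.251, -0.0]
contact_force: [0.1, -0.5, -0.7]
opening: 0.0246
grip_force: 30.0
clock: 8.05
eef_pos: [0.5306, 0.1624, 0.1695]
eef_rot: [0.0, 0.968, 0.251, -0.0]
contact_force: [-0.1, 0.6, -0.2]
opening: 0.0247
grip_force: 30.0
[-0.07294031  0.10330527 -0.00404617]
```

```bash
python3 -m crank '{"dp":[[0,0,0.0005],[0,0,0.0005],[0,0,0.0005],[0,0,0.0005],[0,0,0]],"dr":[[0,0,0],[0,0,0],[0,0,0],[0,0,0],[0,0,0]]}'
python3 -m crank '{"dp":[[0,0,0.001],[0,0,0.001],[0,0,0.001],[0,0,0]],"dr":[[0,0,0],[0,0,0],[0,0,0],[0,0,0]]}'
```

```text
clock: 8.55
eef_pos: [0.5303, 0.1629, 0.1675]
eef_rot: [-0.0, 0.968, 0.251, -0.0]
contact_force: [-1.7, 1.3, 0.4]
opening: 0.0247
grip_force: 30.0
clock: 8.95
eef_pos: [0.5301, 0.1629, 0.1642]
eef_rot: [-0.0, 0.968, 0.251, -0.0]
contact_force: [-3.1, 2.9, -0.1]
opening: 0.0243
grip_force: 30.0
```

```bash
python3 -m crank '{"dp":[[-0.0001,-0.0004,0],[0,-0.0003,0],[0,0,0]],"dr":[[0,0,0],[0,0,0],[0,0,0]]}'
python3 -m crank '{"dp":[[0,0,0.002],[0,0,0.002],[0,0,0.002],[0,0,0.002],[0,0,0]],"dr":[[0,0,0],[0,0,0],[0,0,0],[0,0,0],[0,0,0]]}'
```

```text
clock: 9.25
eef_pos: [0.5301, 0.1629, 0.1643]
eef_rot: [0.0, 0.968, 0.251, -0.0]
contact_force: [-2.3, 1.8, -2.5]
opening: 0.0244
grip_force: 30.0
clock: 9.75
eef_pos: [0.53, 0.163, 0.1561]
eef_rot: [-0.0, 0.968, 0.251, -0.0]
contact_force: [-2.9, 1.8, 0.1]
opening: 0.0244
grip_force: 30.0
```

```bash
python3 -m crank '{"dp":[[-0.0004,-0.0004,0],[0,0,0],[0,0,0.002],[0,0,0.002],[0,0,0.002],[0,0,0.002],[0,0,0]],"dr":[[0,0,0],[0,0,0],[0,0,0],[0,0,0],[0,0,0],[0,0,0],[0,0,0]]}'
python3 -m crank '{"dp":[[0,0,0.0008],[0,0,0.0008],[0,0,0.0008],[0,0,0]],"dr":[[0,0,0],[0,0,0],[0,0,0],[0,0,0]]}'
```

```text
clock: 10.45
eef_pos: [0.5299, 0.163, 0.1482]
eef_rot: [0.0, 0.968, 0.251, 0.0]
contact_force: [-0.3, 0.8, -1.8]
opening: 0.0243
grip_force: 30.0
clock: 10.85
eef_pos: [0.5299, 0.163, 0.1461]
eef_rot: [0.0, 0.968, 0.251, 0.0]
contact_force: [0.2, -0.5, 0.1]
opening: 0.0247
grip_force: 30.0
```

```bash
python3 -m crank '{"dp":[[0,0,0.0008],[0,0,0.0008],[0,0,0.0008],[0,0,0]],"dr":[[0,0,0],[0,0,0],[0,0,0],[0,0,0]]}'
python3 -m crank '{"dp":[[0,0,0.0005],[0,0,0.0005],[0,0,0.0005],[0,0,0]],"dr":[[0,0,0],[0,0,0],[0,0,0],[0,0,0]]}'
```

```text
clock: 11.25
eef_pos: [0.5297, 0.1631, 0.1436]
eef_rot: [0.0, 0.968, 0.251, -0.0]
contact_force: [0.6, 0.3, -0.7]
opening: 0.0246
grip_force: 30.0
clock: 11.65
eef_pos: [0.5297, 0.1632, 0.1424]
eef_rot: [0.0, 0.968, 0.251, 0.0]
contact_force: [-0.2, -0.1, 1.5]
opening: 0.0247
grip_force: 30.0
```

```bash
python3 -m crank '{"dp":[[0,0,0],[0,0,0],[0,0,0],[0,0,-0.01],[0,0,-0.025],[0,0,-0.035],[0,0,-0.038]],"dr":[[0,0,0],[0,0,0],[0,0,0],[0,0,0],[0,0,0],[0,0,0],[0,0,0]]}' 0.045
python3 -m crank '{"dp":[[-0.0199,0.0415,0],[-0.0199,0.0415,0],[-0.0199,0.0415,0],[-0.0199,0.0415,0],[-0.0199,0.0415,0],[-0.0199,0.0415,0],[-0.0199,0.0415,0],[-0.0199,0.0415,0]],"dr":[[0,0,0],[0,0,0],[0,0,0],[0,0,0],[0,0,0],[0,0,0],[0,0,0],[0,0,0]]}'
python3 -m crank '{"dp":[[-0.0199,0.0415,0],[-0.0199,0.0415,0],[0,0,0.037],[0,0,0.037],[0,0,0.037],[0,0,0.037],[0,0,0],[0,0,0]],"dr":[[0,0,0],[0,0,0],[0,0,0],[0,0,0],[0,0,0],[0,0,0],[0,0,0],[0,0,0]]}' 0.06
python3 - <<'E'
from h import *
im,D,i,p,T=wrist('w4'); np.save('w4.npy',D)
H,S,V=cv2.split(cv2.cvtColor(im,cv2.COLOR_BGR2HSV)); e=proj(i,[.5565,-.2964,.006]); print(e)
for t in (45,60): 
    c,A,st=hullc((V<t)&(np.arange(400)[:,None]<238),*e); xy,A2=locate(i,c,WA); print(t,c,A,A2,st,'washer',xy)
red=((H<6)|(H>174))&(S>120)&(V>25)
c,A,st=hullc(red,420,150); print('ret',c,A,st,plane(i,*c,.012))
plan(*xy,.0225,29); cv2.imwrite('pics/w4c.png',cv2.resize(im[40:280,160:480],None,fx=2.5,fy=2.5))
E
```

```text
clock: 12.35
eef_pos: [0.5291, 0.1632, 0.2515]
eef_rot: [-0.0, 0.968, 0.251, -0.001]
contact_force: [1.5, 0.1, 0.5]
opening: 0.0449
grip_force: 0.0
clock: 13.15
eef_pos: [0.5516, -0.2062, 0.2513]
eef_rot: [0.0, 0.968, 0.251, 0.0]
contact_force: [0.8, 0.3, 0.1]
opening: 0.0451
grip_force: 0.0
clock: 13.95
eef_pos: [0.5574, -0.2962, 0.103]
eef_rot: [-0.0, 0.968, 0.251, 0.0]
contact_force: [0.0, 0.3, 1.0]
opening: 0.0601
grip_force: 0.0
(np.float64(317.0296182533508), np.float64(208.59658222328065))
45 [317.27936366 204.69699673] 1121.0 1288.3004143557046 [298 186  39  38 907] washer [ 0.55912802 -0.29517311]
60 [315.63169985 205.88169985] 1306.0 1285.538930449402 [ 294  186   44   41 1143] washer [ 0.55758829 -0.2944973 ]
ret [463.04874214   3.27830189] 106.0 [455   0  19   9 120] [ 0.7305829  -0.31025085  0.012     ]
at [ 0.5584 -0.2966  0.1043] yaw 29.04 wz 0.0007 dp [ 0.0003 -0.0022  0.0818] tilt fix(tool) [ 0.0021 -0.0018 -0.    ] F [ 0.3 -0.4 -0.5] op 0.0603 t 14.0
```

View pics/w4c.png

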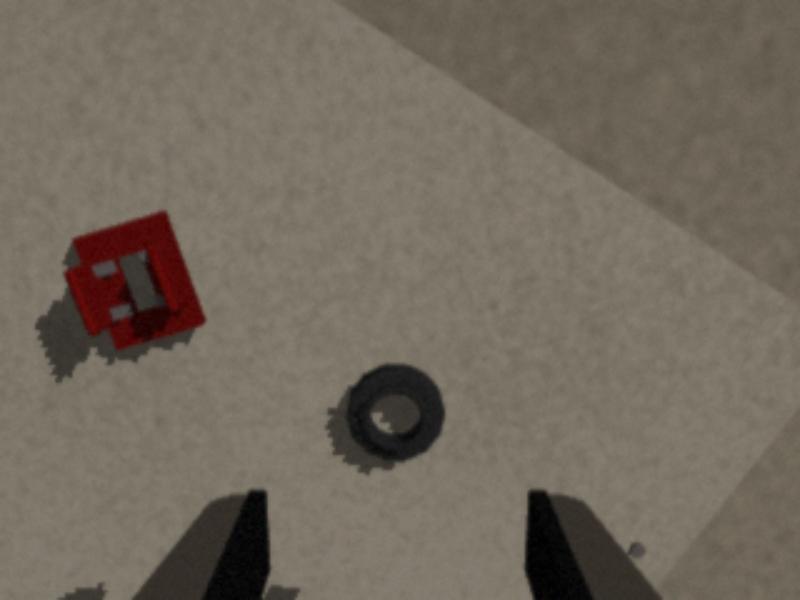

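Washer at (318,205) in the full image; the retainer is at about (216,152), its long side turned roughly 20° from tool x.

Run:
```python
from h import *
im=cv2.imread('pics/w4.png'); i=camera_info('wrist'); p,T,s=tip()
xy,A=locate(i,np.array([318.4,204.8]),WA); print('washer',xy,'tool',T.T@(np.r_[xy,.006]-p))
H,S,V=cv2.split(cv2.cvtColor(im,cv2.COLOR_BGR2HSV))
red=((H<8)|(H>172))&(S>120)&(V>15)
n,l,st,ce=cv2.connectedComponentsWithStats(red.astype(np.uint8)); k=l[135,240] if l[135,240] else l[150,230]; print(st[k])
for (u,v) in [(75,238),(165,211),(205,322),(118,350)]: print(plane(i,160+u/2.5,40+v/2.5,.008 if True else 0).round(4))
```

```text
washer [ 0.56028374 -0.29675203] tool [0.00140196 0.00082756 0.0983426 ]
[ 186  125   56   55 1754]
[ 0.5626 -0.1845  0.008 ]
[ 0.5831 -0.2049  0.008 ]
[ 0.5582 -0.2298  0.008 ]
[ 0.5367 -0.2096  0.008 ]
```

```bash
python3 -m crank '{"dp":[[0.0003,0,0.02],[0,0,0.02],[0,0,0.02],[0,0,0.015],[0,0,0.006],[0,0,0]],"dr":[[0,0,0],[0,0,0],[0,0,0],[0,0,0],[0,0,0],[0,0,0]]}'
python3 -m crank '{"dp":[[0,0,0],[0,0,0],[0,0,0],[0,0,0],[0,0,0],[0,0,0]],"dr":[[0,0,0],[0,0,0],[0,0,0],[0,0,0],[0,0,0],[0,0,0]]}' 0.02
python3 - <<'E'
from h import *
im,D,i,p,T=wrist('w5'); print(p); H,S,V=cv2.split(cv2.cvtColor(im,cv2.COLOR_BGR2HSV))
cv2.imwrite('pics/w5c.png',cv2.resize(im[200:320,240:400],None,fx=5,fy=5))
E
```

```text
clock: 14.6
eef_pos: [0.5576, -0.2962, 0.0217]
eef_rot: [0.0, 0.968, 0.251, 0.0]
contact_force: [0.7, -0.4, -0.1]
opening: 0.0601
grip_force: 0.0
clock: 15.2
eef_pos: [0.5576, -0.2962, 0.0218]
eef_rot: [0.0, 0.968, 0.251, 0.0]
contact_force: [-1.4, 0.1, 4.7]
opening: 0.0301
grip_force: 30.0
[ 0.55760168 -0.29622639  0.02180824]
```

View pics/w5c.png

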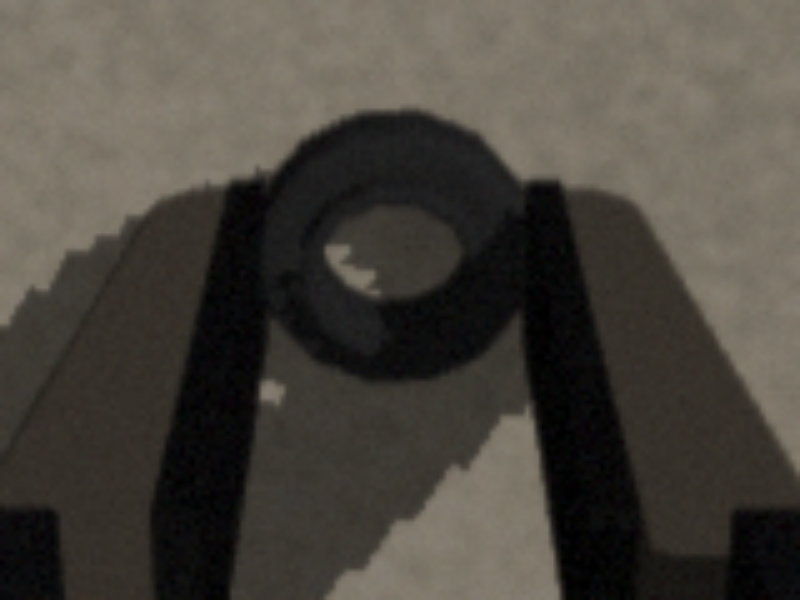

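The washer is held flat between the pads, centred at about (319,249), spanning rows 221.6 to 276.4.

Run:
```python
from h import *
i=camera_info('wrist'); p,T,s=tip(); a=np.linspace(0,2*np.pi,181)
def ext(dx,rings):
    c=p+T[:,0]*dx; V=[proj(i,[c[0]+r*np.cos(t),c[1]+r*np.sin(t),z])[1] for r,z in rings for t in a]; return min(V),max(V)
for dx in (-.001,0,.001,.002): print(dx,'washer',np.round(ext(dx,WA),1),'spacer(z-1.5mm)',np.round(ext(dx,[(r,z-.0014) for r,z in SP]),1))
```

```text
-0.001 washer [224.9 282.1] spacer(z-1.5mm) [228.8 287.8]
0 washer [223.2 280.6] spacer(z-1.5mm) [227.2 286.2]
0.001 washer [221.6 279.1] spacer(z-1.5mm) [225.6 284.6]
0.002 washer [220.  277.6] spacer(z-1.5mm) [224. 283.]
```

```bash
python3 -m crank '{"dp":[[0,0,-0.018],[0,0,-0.045],[0,0,-0.045],[0,0,-0.045],[0,0,-0.045],[0,0,-0.03],[0.0198,-0.0415,0],[0.0198,-0.0415,0]],"dr":[[0,0,0],[0,0,0],[0,0,0],[0,0,0],[0,0,0],[0,0,0],[0,0,0],[0,0,0]]}'
python3 -m crank '{"dp":[[0.0198,-0.0415,0],[0.0198,-0.0415,0],[0.0198,-0.0415,0],[0.0198,-0.0415,0],[0.0198,-0.0415,0],[0.0198,-0.0415,0],[0.0198,-0.0415,0],[0.0193,-0.0415,0]],"dr":[[0,0,0],[0,0,0],[0,0,0],[0,0,0],[0,0,0],[0,0,0],[0,0,0],[0,0,0]]}'
python3 -m crank '{"dp":[[0,0,0],[0,0,0.02],[0,0,0.02],[0,0,0.015],[0,0,0.004],[0,0,0],[0,0,0],[0,0,0]],"dr":[[0,0,0],[0,0,0],[0,0,0],[0,0,0],[0,0,0],[0,0,0],[0,0,0],[0,0,0]]}'
python3 -c "
from h import *
plan(.5297,.1632,.19,29.04)
im,D,i,p,T=wrist('w6');"
```

```text
clock: 16.05
eef_pos: [0.5517, -0.2045, 0.2514]
eef_rot: [0.001, 0.969, 0.249, 0.001]
contact_force: [0.6, 1.2, -1.7]
opening: 0.03
grip_force: 30.0
clock: 16.85
eef_pos: [0.5281, 0.1643, 0.2503]
eef_rot: [0.0, 0.968, 0.251, 0.0]
contact_force: [0.5, -0.0, 0.4]
opening: 0.03
grip_force: 30.0
clock: 17.65
eef_pos: [0.5292, 0.1627, 0.1912]
eef_rot: [0.0, 0.968, 0.251, 0.001]
contact_force: [-0.0, 0.6, -0.1]
opening: 0.0302
grip_force: 30.0
at [0.5292 0.1627 0.1912] yaw 29.02 wz -0.0004 dp [ 0.0007 -0.0002  0.0012] tilt fix(tool) [ 0.0005 -0.0015  0.    ] F [-0.   0.6 -0.1] op 0.0302 t 17.6
```

Position as intended (0.7 mm short in x on purpose). Ease down over the head.

```bash
python3 -m crank '{"dp":[[0,0,0.0015],[0,0,0.0015],[0,0,0.0015],[0,0,0.0015],[0,0,0]],"dr":[[0,0,0],[0,0,0],[0,0,0],[0,0,0],[0,0,0]]}'
python3 -m crank '{"dp":[[0,0,0.001],[0,0,0.001],[0,0,0.001],[0,0,0.001],[0,0,0]],"dr":[[0,0,0],[0,0,0],[0,0,0],[0,0,0],[0,0,0]]}'
```

```text
clock: 18.2
eef_pos: [0.5285, 0.1626, 0.184]
eef_rot: [-0.0, 0.968, 0.251, -0.0]
contact_force: [-0.7, 0.8, -0.2]
opening: 0.0301
grip_force: 30.0
clock: 18.7
eef_pos: [0.5285, 0.1626, 0.1801]
eef_rot: [0.0, 0.968, 0.251, -0.0]
contact_force: [0.3, 0.9, 0.3]
opening: 0.0297
grip_force: 30.0
```

```bash
python3 -m crank '{"dp":[[0,0,0.0015],[0,0,0.0015],[0,0,0.0015],[0,0,0.0015],[0,0,0]],"dr":[[0,0,0],[0,0,0],[0,0,0],[0,0,0],[0,0,0]]}'
python3 -m crank '{"dp":[[0,0,0.001],[0,0,0.001],[0,0,0.001],[0,0,0.001],[0,0,0]],"dr":[[0,0,0],[0,0,0],[0,0,0],[0,0,0],[0,0,0]]}'
```

```text
clock: 19.2
eef_pos: [0.5285, 0.1625, 0.174]
eef_rot: [0.0, 0.968, 0.251, -0.0]
contact_force: [-0.3, 0.1, -0.6]
opening: 0.03
grip_force: 30.0
clock: 19.7
eef_pos: [0.5285, 0.1626, 0.1701]
eef_rot: [0.0, 0.968, 0.251, -0.0]
contact_force: [0.0, 0.7, -0.9]
opening: 0.03
grip_force: 30.0
```

```bash
python3 -m crank '{"dp":[[0,0,0.0007],[0,0,0.0007],[0,0,0.0007],[0,0,0.0007],[0,0,0]],"dr":[[0,0,0],[0,0,0],[0,0,0],[0,0,0],[0,0,0]]}'
python3 -m crank '{"dp":[[0,0,0.0007],[0,0,0.0007],[0,0,0.0007],[0,0,0]],"dr":[[0,0,0],[0,0,0],[0,0,0],[0,0,0]]}'
```

```text
clock: 20.2
eef_pos: [0.5285, 0.1626, 0.1673]
eef_rot: [0.0, 0.968, 0.251, -0.0]
contact_force: [-0.3, 0.5, -0.6]
opening: 0.03
grip_force: 30.0
clock: 20.6
eef_pos: [0.5285, 0.1626, 0.1652]
eef_rot: [0.0, 0.968, 0.251, -0.0]
contact_force: [-0.1, -0.8, -0.3]
opening: 0.0304
grip_force: 30.0
```

```bash
python3 -m crank '{"dp":[[0,0,0.0007],[0,0,0.0007],[0,0,0.0007],[0,0,0]],"dr":[[0,0,0],[0,0,0],[0,0,0],[0,0,0]]}'
python3 -m crank '{"dp":[[0,0,0.0005],[0,0,0.0005],[0,0,0]],"dr":[[0,0,0],[0,0,0],[0,0,0]]}'
```

```text
clock: 21.0
eef_pos: [0.5285, 0.1626, 0.1631]
eef_rot: [0.0, 0.968, 0.251, -0.0]
contact_force: [-0.6, -0.2, 0.2]
opening: 0.0301
grip_force: 30.0
clock: 21.3
eef_pos: [0.5286, 0.1626, 0.1622]
eef_rot: [0.0, 0.968, 0.251, -0.0]
contact_force: [0.1, -0.4, -0.3]
opening: 0.0301
grip_force: 30.0
```

```bash
python3 -m crank '{"dp":[[0,0,0.0005],[0,0,0.0005],[0,0,0]],"dr":[[0,0,0],[0,0,0],[0,0,0]]}'
```

```text
clock: 21.6
eef_pos: [0.5287, 0.1627, 0.1616]
eef_rot: [0.0, 0.968, 0.251, 0.0]
contact_force: [-0.9, -0.0, 2.8]
opening: 0.0301
grip_force: 30.0
```

```bash
python3 -m crank '{"dp":[[0,0,0],[0,0,0],[0,0,0],[0,0,-0.01],[0,0,-0.02],[0,0,-0.03],[0,0,-0.03]],"dr":[[0,0,0],[0,0,0],[0,0,0],[0,0,0],[0,0,0],[0,0,0],[0,0,0]]}' 0.05
python3 -m crank '{"dp":[[-0.019,0.0423,0],[-0.019,0.0423,0],[-0.019,0.0423,0],[-0.019,0.0423,0],[-0.019,0.0423,0],[-0.019,0.0423,0],[-0.019,0.0423,0],[-0.019,0.0423,0]],"dr":[[0,0,0],[0,0,0],[0,0,0],[0,0,0],[0,0,0],[0,0,0],[0,0,0],[0,0,0]]}'
python3 -m crank '{"dp":[[0,0,0],[0,0,0],[0,0,0.045],[0,0,0.045],[0,0,0.046],[0,0,0],[0,0,0],[0,0,0]],"dr":[[0,0,-0.14],[0,0,-0.14],[0,0,0],[0,0,0],[0,0,0],[0,0,0],[0,0,0],[0,0,0]]}' 0.055
python3 - <<'E'
from h import *
im,D,i,p,T=wrist('w7'); np.save('w7.npy',D); plan(.5586,-.2066,.115,45)
cv2.imwrite('pics/w7c.png',cv2.resize(im[140:290,220:420],None,fx=4,fy=4))
E
```

```text
clock: 22.3
eef_pos: [0.5284, 0.1627, 0.2527]
eef_rot: [-0.0, 0.968, 0.251, -0.0]
contact_force: [-0.0, -0.4, -0.7]
opening: 0.0501
grip_force: 0.0
clock: 23.1
eef_pos: [0.56, -0.2089, 0.2522]
eef_rot: [0.0, 0.968, 0.251, 0.0]
contact_force: [0.5, 0.7, 0.3]
opening: 0.0496
grip_force: 0.0
clock: 23.9
eef_pos: [0.5619, -0.2074, 0.1182]
eef_rot: [0.002, 0.924, 0.383, 0.002]
contact_force: [-0.6, -0.2, 0.2]
opening: 0.0551
grip_force: 0.0
at [ 0.562  -0.2075  0.1184] yaw 45.08 wz 0.0014 dp [-0.0017 -0.003   0.0034] tilt fix(tool) [ 0.0046 -0.0021 -0.    ] F [ 0.1 -1.  -0.2] op 0.0551 t 23.9
```

View pics/w7c.png

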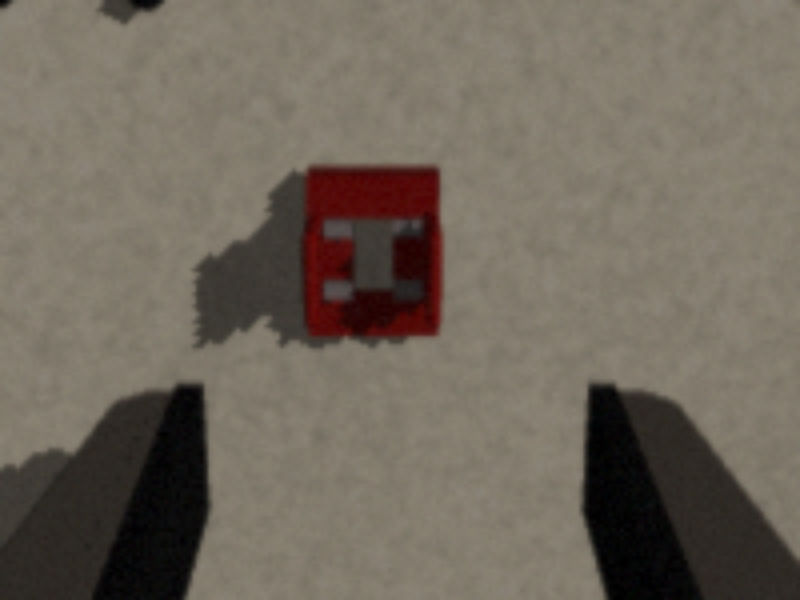

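Retainer square to the tool: its ridges are centred at about (313.4,205), with the fingers' midline at 319.

Run:
```python
from h import *
i=camera_info('wrist'); p,T,s=tip()
P=plane(i,313.4,205,.010); print(P,'tool',T.T@(P-p)); plan(.56,-.21,.1,45)
for u,v,z in [(313.1,140+335/4,.008),(313.1,140+167/4,0)]: print(T.T@(plane(i,u,v,z)-p))
```

```text
[ 0.55862073 -0.20646434  0.01      ] tool [-0.00185853 -0.00357765  0.1083513 ]
at [ 0.562  -0.2075  0.1184] yaw 45.08 wz 0.0014 dp [-0.0032  0.0004  0.0184] tilt fix(tool) [ 0.0046 -0.0021 -0.    ] F [ 0.1 -1.  -0.2] op 0.0551 t 23.9
[-0.01967616 -0.00394339  0.11031152]
[ 0.01588165 -0.00391     0.11838786]
```

```bash
python3 -m crank '{"dp":[[-0.002,-0.004,0.02],[0,0,0.02],[0,0,0],[0,0,0],[0,0,0]],"dr":[[0,0,0],[0,0,0],[0,0,0],[0,0,0],[0,0,0]]}'
cat >> h.py <<'E'
def redbox(im,i,p,T,zb=0.):
    H,S,V=cv2.split(cv2.cvtColor(im,cv2.COLOR_BGR2HSV)); red=((H<8)|(H>172))&(S>110)&(V>18)
    n,l,st,ce=cv2.connectedComponentsWithStats(red.astype(np.uint8)); k=1+np.argmax([s[4] if abs(c[0]-318)<30 else 0 for s,c in zip(st[1:],ce[1:])])
    m=l==k; rows=np.nonzero(m.sum(1)>8)[0]; v0,v1=rows[0]-.5,rows[-1]+.5; cols=np.nonzero(m.sum(0)>5)[0]; u=(cols[0]+cols[-1])/2
    a=T.T@(plane(i,u,v1,zb+.008)-p); b=T.T@(plane(i,u,v0,zb)-p)
    # edge heading from the far (top) base edge
    xs=np.arange(cols[0]+6,cols[-1]-5); ys=[np.nonzero(m[:,x])[0][0] for x in xs]; sl=np.degrees(np.arctan(np.polyfit(xs,ys,1)[0]))
    print('rows',v0,v1,'cols',cols[0],cols[-1],'ends',a.round(4),b.round(4),'mid x %.4f'%((a[0]+b[0])/2),'slope',sl)
E
python3 - <<'E'
from h import *
im,D,i,p,T=wrist('w8'); plan(.5586,-.2066,.0265,45); redbox(im,i,p,T)
E
```

```text
clock: 24.45
eef_pos: [0.557, -0.206, 0.0772]
eef_rot: [0.001, 0.924, 0.383, 0.001]
contact_force: [0.3, -0.4, 0.2]
opening: 0.0555
grip_force: 0.0
at [ 0.5569 -0.206   0.0771] yaw 45.07 wz 0.0013 dp [0.0008 0.0016 0.0506] tilt fix(tool) [ 0.0027 -0.0012 -0.    ] F [-0.   0.1 -0.4] op 0.0551 t 24.5
rows 191.5 240.5 cols 298 339 ends [-0.0167  0.0007  0.0692] [0.0189 0.0007 0.0773] mid x 0.0011 slope -3.8875562447642647e-14
```

```bash
python3 -m crank '{"dp":[[0,0,0.018],[0,0,0.018],[0,0,0.012],[0,0,0.004],[0,0,0],[0,0,0]],"dr":[[0,0,0],[0,0,0],[0,0,0],[0,0,0],[0,0,0],[0,0,0]]}'
python3 -m crank '{"dp":[[0,0,0],[0,0,0],[0,0,0],[0,0,0],[0,0,0],[0,0,0]],"dr":[[0,0,0],[0,0,0],[0,0,0],[0,0,0],[0,0,0],[0,0,0]]}' 0.018
python3 - <<'E'
from h import *
im,D,i,p,T=wrist('w9'); plan(.5297,.1632,.25,29.04); redbox(im,i,p,T)
cv2.imwrite('pics/w9c.png',cv2.resize(im[180:330,220:420],None,fx=4,fy=4))
E
```

```text
clock: 25.1
eef_pos: [0.5563, -0.2057, 0.024]
eef_rot: [0.0, 0.924, 0.383, 0.0]
contact_force: [-1.0, -0.4, 0.1]
opening: 0.0551
grip_force: 0.0
clock: 25.7
eef_pos: [0.5559, -0.2058, 0.0236]
eef_rot: [0.0, 0.924, 0.383, 0.0]
contact_force: [-0.4, -0.6, 2.4]
opening: 0.0278
grip_force: 30.0
at [ 0.5559 -0.2058  0.0236] yaw 45.07 wz 0.2798 dp [ 0.1562 -0.3353 -0.2264] tilt fix(tool) [ 0.0005 -0.0001 -0.    ] F [-1.  -0.4  2.7] op 0.0279 t 25.8
rows 216.5 279.5 cols 292 346 ends [-0.0171  0.001   0.0156] [0.0193 0.001  0.0236] mid x 0.0011 slope -7.154430532311932e-15
```

View pics/w9c.png

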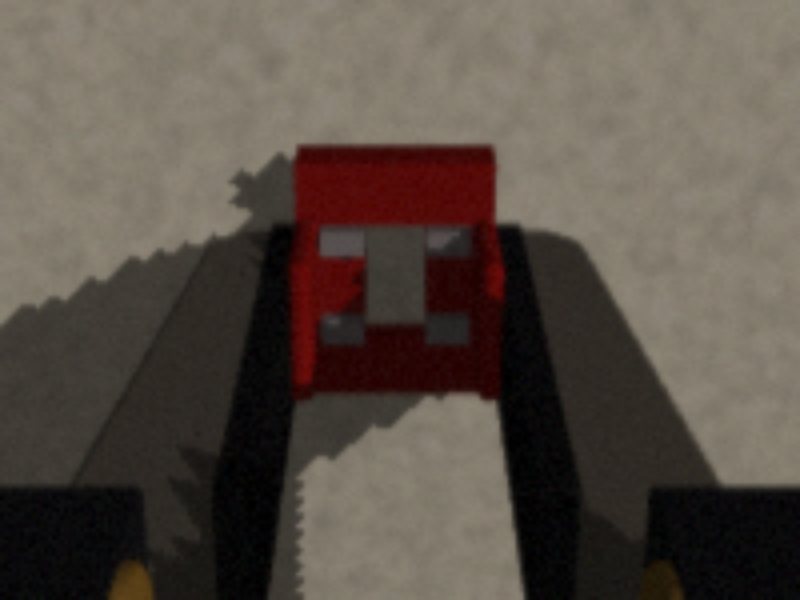

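Retainer gripped squarely, with pads on both tabs and the slot centred at about (318,250).

```bash
python3 -m crank '{"dp":[[0,0,-0.018],[0,0,-0.045],[0,0,-0.045],[0,0,-0.045],[0,0,-0.045],[0,0,-0.028],[0,0,0]],"dr":[[0,0,0],[0,0,0],[0,0,0],[0,0,0],[0,0,0],[0,0,0.14],[0,0,0.14]]}'
python3 -m crank '{"dp":[[0.0195,-0.0419,0],[0.0195,-0.0419,0],[0.0195,-0.0419,0],[0.0195,-0.0419,0],[0.0195,-0.0419,0],[0.0195,-0.0419,0],[0.0195,-0.0419,0],[0.0195,-0.0419,0]],"dr":[[0,0,0],[0,0,0],[0,0,0],[0,0,0],[0,0,0],[0,0,0],[0,0,0],[0,0,0]]}'
python3 -m crank '{"dp":[[0,0,0],[0,0,0.02],[0,0,0.02],[0,0,0.013],[0,0,0.004],[0,0,0],[0,0,0],[0,0,0]],"dr":[[0,0,0],[0,0,0],[0,0,0],[0,0,0],[0,0,0],[0,0,0],[0,0,0],[0,0,0]]}'
python3 -c "
from h import *
plan(.5297,.1632,.19,29.04)"
```

```text
clock: 26.45
eef_pos: [0.5579, -0.2061, 0.2541]
eef_rot: [0.002, 0.969, 0.248, 0.003]
contact_force: [0.8, -0.0, -1.1]
opening: 0.0275
grip_force: 30.0
clock: 27.25
eef_pos: [0.5287, 0.1648, 0.2491]
eef_rot: [0.0, 0.968, 0.251, -0.0]
contact_force: [0.7, -0.5, -1.6]
opening: 0.0278
grip_force: 30.0
clock: 28.05
eef_pos: [0.53, 0.1633, 0.1932]
eef_rot: [0.0, 0.968, 0.251, 0.001]
contact_force: [-1.2, -0.1, 0.1]
opening: 0.0281
grip_force: 30.0
at [0.53   0.1633 0.1932] yaw 29.02 wz -0.0003 dp [-0.0003 -0.0001  0.0032] tilt fix(tool) [ 0.0004 -0.0016 -0.    ] F [-1.2 -0.1  0.1] op 0.0281 t 28.1
```

```bash
python3 -m crank '{"dp":[[-0.0003,0,0.0015],[0,0,0.0015],[0,0,0.0015],[0,0,0.0015],[0,0,0.001],[0,0,0]],"dr":[[0,0,0],[0,0,0],[0,0,0],[0,0,0],[0,0,0],[0,0,0]]}'
python3 -m crank '{"dp":[[0,0,0.0008],[0,0,0.0008],[0,0,0.0008],[0,0,0]],"dr":[[0,0,0],[0,0,0],[0,0,0],[0,0,0]]}'
python3 -m crank '{"dp":[[0,0,0.0008],[0,0,0.0008],[0,0,0]],"dr":[[0,0,0],[0,0,0],[0,0,0]]}'
```

```text
clock: 28.65
eef_pos: [0.529, 0.163, 0.185]
eef_rot: [0.0, 0.968, 0.251, -0.0]
contact_force: [-0.1, 0.1, 0.4]
opening: 0.0277
grip_force: 30.0
clock: 29.05
eef_pos: [0.5291, 0.163, 0.1827]
eef_rot: [0.0, 0.968, 0.251, -0.0]
contact_force: [0.2, 0.5, -1.7]
opening: 0.0275
grip_force: 30.0
clock: 29.35
eef_pos: [0.5291, 0.163, 0.1811]
eef_rot: [0.0, 0.968, 0.251, -0.0]
contact_force: [0.6, -0.2, -0.7]
opening: 0.0276
grip_force: 30.0
```

```bash
python3 -m crank '{"dp":[[0,0,0.001],[0,0,0.001],[0,0,0.001],[0,0,0]],"dr":[[0,0,0],[0,0,0],[0,0,0],[0,0,0]]}'
python3 -m crank '{"dp":[[0,0,0.001],[0,0,0.001],[0,0,0.001],[0,0,0]],"dr":[[0,0,0],[0,0,0],[0,0,0],[0,0,0]]}'
python3 -m crank '{"dp":[[0,0,0.0006],[0,0,0.0006],[0,0,0]],"dr":[[0,0,0],[0,0,0],[0,0,0]]}'
```

```text
clock: 29.75
eef_pos: [0.5291, 0.163, 0.1781]
eef_rot: [0.0, 0.968, 0.251, -0.0]
contact_force: [-0.2, 0.4, -0.7]
opening: 0.0279
grip_force: 30.0
clock: 30.15
eef_pos: [0.5291, 0.163, 0.1751]
eef_rot: [-0.0, 0.968, 0.251, -0.0]
contact_force: [-0.1, -0.2, -0.0]
opening: 0.0277
grip_force: 30.0
clock: 30.45
eef_pos: [0.5291, 0.163, 0.174]
eef_rot: [-0.0, 0.968, 0.251, -0.0]
contact_force: [-0.3, -0.5, -0.2]
opening: 0.0276
grip_force: 30.0
```

```bash
python3 -m crank '{"dp":[[0,0,0.0005],[0,0,0.0005],[0,0,0]],"dr":[[0,0,0],[0,0,0],[0,0,0]]}'
python3 -m crank '{"dp":[[0,0,0.0005],[0,0,0.0005],[0,0,0]],"dr":[[0,0,0],[0,0,0],[0,0,0]]}'
python3 -m crank '{"dp":[[0,0,0.0004],[0,0,0]],"dr":[[0,0,0],[0,0,0]]}'
```

```text
clock: 30.75
eef_pos: [0.5291, 0.163, 0.173]
eef_rot: [-0.0, 0.968, 0.251, -0.0]
contact_force: [-0.2, 0.2, -1.5]
opening: 0.0279
grip_force: 30.0
clock: 31.05
eef_pos: [0.5293, 0.1631, 0.1724]
eef_rot: [0.0, 0.968, 0.251, 0.0]
contact_force: [-0.9, -1.4, 2.4]
opening: 0.0277
grip_force: 30.0
clock: 31.25
eef_pos: [0.5293, 0.1631, 0.172]
eef_rot: [0.0, 0.968, 0.251, 0.0]
contact_force: [-1.4, -0.4, 4.5]
opening: 0.0275
grip_force: 30.0
```

```bash
python3 -m crank '{"dp":[[0,0,0.0005],[0,0,0.0005],[0,0,0]],"dr":[[0,0,0],[0,0,0],[0,0,0]]}'
python3 -m crank '{"dp":[[0,0,0.0005],[0,0,0],[0,0,0]],"dr":[[0,0,0],[0,0,0],[0,0,0]]}'
```

```text
clock: 31.55
eef_pos: [0.5294, 0.1632, 0.1714]
eef_rot: [0.0, 0.968, 0.251, 0.0]
contact_force: [-1.5, -0.7, 7.6]
opening: 0.0274
grip_force: 30.0
clock: 31.85
eef_pos: [0.5294, 0.1631, 0.1711]
eef_rot: [0.0, 0.968, 0.251, 0.0]
contact_force: [-3.3, -1.6, 9.9]
opening: 0.0277
grip_force: 30.0
```

```bash
python3 -m crank '{"dp":[[-0.0004,0,0.0005],[0,0,0.0004],[0,0,0],[0,0,0]],"dr":[[0,0,0],[0,0,0],[0,0,0],[0,0,0]]}'
python3 -m crank '{"dp":[[0,0,0.0004],[0,0,0],[0,0,0]],"dr":[[0,0,0],[0,0,0],[0,0,0]]}'
```

```text
clock: 32.25
eef_pos: [0.5294, 0.1631, 0.1707]
eef_rot: [0.0, 0.968, 0.251, 0.001]
contact_force: [-3.3, -1.1, 12.3]
opening: 0.0276
grip_force: 30.0
clock: 32.55
eef_pos: [0.5294, 0.1632, 0.1705]
eef_rot: [0.0, 0.968, 0.251, 0.001]
contact_force: [-3.5, -1.8, 13.1]
opening: 0.0276
grip_force: 30.0
```

```bash
python3 -m crank '{"dp":[[-0.0003,0,0.0005],[0,0,0.0005],[0,0,0],[0,0,0]],"dr":[[0,0,0],[0,0,0],[0,0,0],[0,0,0]]}'
python3 -c "from h import *;print(observe()['moment'])"
```

```text
clock: 32.95
eef_pos: [0.5294, 0.1632, 0.17]
eef_rot: [0.0, 0.968, 0.251, 0.001]
contact_force: [-4.0, -1.2, 15.2]
opening: 0.0274
grip_force: 30.0
[-0.42781725  0.94201166  0.03621783]
```

```bash
python3 -m crank '{"dp":[[0,0,0.0004],[0,0,0],[0,0,0],[0,0,0],[0,0,0],[0,0,0]],"dr":[[0,0,0],[0,0,0],[0,0,-0.08],[0,0,-0.08],[0,0,-0.08],[0,0,0]]}'
python3 -c "from h import *;plan(.5297,.1632,.17,119);print(observe()['moment'],observe()['qpos'][6])"
```

```text
clock: 33.55
eef_pos: [0.5297, 0.1633, 0.1698]
eef_rot: [0.0, 0.931, 0.365, 0.002]
contact_force: [-4.0, -1.9, 16.6]
opening: 0.0278
grip_force: 30.0
at [0.5297 0.1633 0.1698] yaw 42.87 wz -1.3288 dp [-0.0001 -0.     -0.0002] tilt fix(tool) [ 0.0016 -0.0026  0.    ] F [-4.  -1.9 16.6] op 0.0278 t 33.5
[-0.38839746  0.82342554 -0.01988581] -1.421756587646186
```

```bash
python3 -m crank '{"dp":[[0,0,0],[0,0,0],[0,0,0],[0,0,0],[0,0,0]],"dr":[[0,0,-0.08],[0,0,-0.08],[0,0,-0.08],[0,0,-0.08],[0,0,0]]}'
python3 -c "from h import *;plan(.5297,.1632,.17,119);print(observe()['moment'])"
```

```text
clock: 34.05
eef_pos: [0.5302, 0.1631, 0.1699]
eef_rot: [0.001, 0.861, 0.509, 0.002]
contact_force: [-2.8, -1.6, 16.1]
opening: 0.0276
grip_force: 30.0
at [0.5302 0.1631 0.1699] yaw 61.19 wz -1.0090 dp [ 0.0003 -0.0004 -0.0001] tilt fix(tool) [ 0.0032 -0.0024 -0.    ] F [-2.8 -1.6 16.1] op 0.0276 t 34.0
[-0.48677897  0.55391319 -0.10182844]
```

```bash
python3 -m crank '{"dp":[[0,0,0],[0,0,0],[0,0,0],[0,0,0],[0,0,0],[0,0,0],[0,0,0]],"dr":[[0,0,-0.08],[0,0,-0.08],[0,0,-0.08],[0,0,-0.08],[0,0,-0.08],[0,0,-0.08],[0,0,0]]}'
python3 -c "from h import *;plan(.5297,.1632,.17,119);print(observe()['moment'])"
```

```text
clock: 34.75
eef_pos: [0.5307, 0.163, 0.1699]
eef_rot: [0.001, 0.715, 0.699, 0.002]
contact_force: [-1.8, -2.9, 16.1]
opening: 0.0276
grip_force: 30.0
at [0.5307 0.163  0.1699] yaw 88.68 wz -0.5293 dp [ 0.0007 -0.0007 -0.0001] tilt fix(tool) [ 0.0048 -0.0006 -0.    ] F [-1.8 -2.9 16.1] op 0.0276 t 34.8
[-0.57173964  0.30760299 -0.00564651]
```

```bash
python3 -m crank '{"dp":[[0,0,0],[0,0,0],[0,0,0],[0,0,0],[0,0,0],[0,0,0],[0,0,0],[0,0,0]],"dr":[[0,0,-0.08],[0,0,-0.08],[0,0,-0.08],[0,0,-0.08],[0,0,-0.08],[0,0,-0.08],[0,0,-0.049],[0,0,0]]}'
python3 - <<'E'
from h import *
plan(.5297,.1632,.17,119);print(observe()['moment'])
im,D,i,p,T=wrist('w10'); cv2.imwrite('pics/w10c.png',cv2.resize(im[150:330,200:440],None,fx=3.3,fy=3.3))
E
```

```text
clock: 35.55
eef_pos: [0.5311, 0.1631, 0.17]
eef_rot: [0.002, 0.508, 0.861, 0.002]
contact_force: [-0.7, -1.9, 16.5]
opening: 0.0277
grip_force: 30.0
at [0.5311 0.1631 0.17  ] yaw 118.94 wz -0.0010 dp [ 0.0007 -0.0012 -0.    ] tilt fix(tool) [ 0.0053  0.002  -0.    ] F [-0.7 -1.9 16.5] op 0.0277 t 35.5
[-0.55178144 -0.08486554 -0.08040766]
```

View pics/w10c.png

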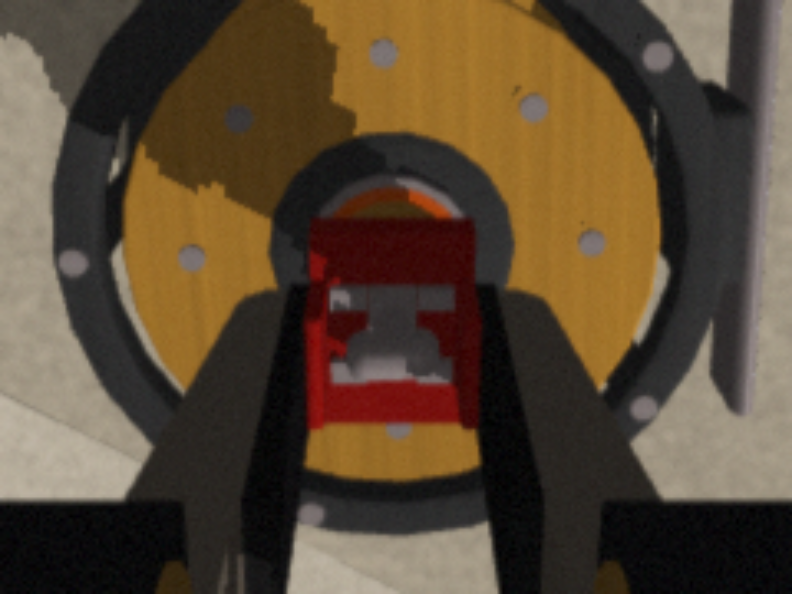

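The hammer head now lies across the slot, in line with the notch (around (318,256)). I'll ease up.

```bash
python3 -m crank '{"dp":[[0,0,-0.0005],[0,0,-0.0005],[0,0,-0.0005],[0,0,-0.0005],[0,0,0],[0,0,0]],"dr":[[0,0,0],[0,0,0],[0,0,0],[0,0,0],[0,0,0],[0,0,0]]}'
python3 -m crank '{"dp":[[0,0,-0.0005],[0,0,-0.0005],[0,0,0],[0,0,0]],"dr":[[0,0,0],[0,0,0],[0,0,0],[0,0,0]]}'
```

```text
clock: 36.2
eef_pos: [0.531, 0.163, 0.1712]
eef_rot: [0.002, 0.508, 0.861, 0.002]
contact_force: [1.7, -0.7, 9.2]
opening: 0.0275
grip_force: 30.0
clock: 36.6
eef_pos: [0.5309, 0.163, 0.1717]
eef_rot: [0.002, 0.508, 0.861, 0.002]
contact_force: [2.7, -0.6, 5.0]
opening: 0.0278
grip_force: 30.0
```

```bash
python3 -m crank '{"dp":[[0,0,-0.0005],[0,0,0],[0,0,0]],"dr":[[0,0,0],[0,0,0],[0,0,0]]}'
python3 -m crank '{"dp":[[0,0,-0.0003],[0,0,0],[0,0,0]],"dr":[[0,0,0],[0,0,0],[0,0,0]]}'
```

```text
clock: 36.9
eef_pos: [0.5307, 0.1629, 0.172]
eef_rot: [0.002, 0.508, 0.861, 0.002]
contact_force: [5.4, 0.0, 5.1]
opening: 0.0274
grip_force: 30.0
clock: 37.2
eef_pos: [0.5304, 0.1628, 0.172]
eef_rot: [0.001, 0.508, 0.861, 0.001]
contact_force: [4.9, -1.4, 4.7]
opening: 0.0277
grip_force: 30.0
```

```bash
python3 -m crank '{"dp":[[0,0,0],[0,0,0],[0,0,0],[0,0,0],[0,0,-0.015],[0,0,-0.03],[0,0,-0.03]],"dr":[[0,0,0],[0,0,0],[0,0,0],[0,0,0],[0,0,0],[0,0,0],[0,0,0]]}' 0.045
python3 -m crank '{"dp":[[0,0,0],[0,0,0],[0,0,0]],"dr":[[0,0,0],[0,0,0],[0,0,0]]}'
python3 - <<'E'
from h import *
im,D,i,p,T=wrist('w11'); print(p)
s,_=camera('scene')
a=cv2.resize(im[140:290,220:420],(400,300),interpolation=3); b=cv2.resize(s[175:250,310:410],(400,300),interpolation=3)
cv2.imwrite('pics/w11c.png',np.hstack([a,b]))
E
```

```text
clock: 37.9
eef_pos: [0.5281, 0.1629, 0.2477]
eef_rot: [-0.001, 0.508, 0.861, -0.0]
contact_force: [0.9, 0.3, -0.3]
opening: 0.0446
grip_force: 0.0
clock: 38.2
eef_pos: [0.5281, 0.1623, 0.2458]
eef_rot: [-0.0, 0.508, 0.861, -0.001]
contact_force: [0.7, 0.1, -0.1]
opening: 0.0452
grip_force: 0.0
[0.52805863 0.16226578 0.24577953]
```

View pics/w11c.png

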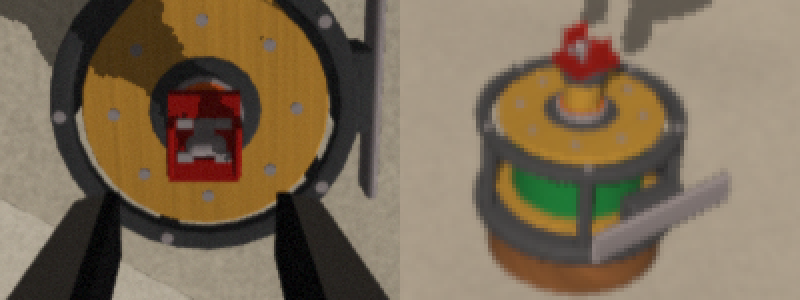

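The left view shows the retainer level on the stack, with the head lying across between the ridges at about (320,212). The side view shows the stack upright.

```bash
python3 -c "
from station import *
print(close_job())"
```

```text
the job is handed in; nothing more can be done
None
```

The job is handed in at 38 s: the spacer, washer and retainer are on the shaft in the order asked, and the retainer is turned a quarter turn with the head lying across the notch. Forces read between moves stayed near 17 N or less.

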